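# Unlock the adhesive jar turntable and hold the hardener at the front

## Task

We need the hardener, the jar with the blue lid: first swing the red-handled toggle clamp back, over its centre, so that it stays open and lets go of the turntable, which must not be forced round while it is clamped. Then turn the turntable, without spinning it, until the blue-lidded jar is at the front, squarely in line with the yellow arrow, and finish with the gripper still holding the turntable (by a jar or the plate) firmly in place there: do not let go. Leave the other things on the bench where they are.

Things in the scene. Friction and masses are not known exactly. Their poses are not given: they have to be found in the camera images.
- stand: fixed plywood board, 320 (x) x 400 (y) x 18, carrying turntable and clamp. Origin: on the turntable's upright axis, at bench height. Its front is at -x, where a yellow arrow on the board (30 above the bench) points at the turntable; +y points from the turntable to the clamp. The board spans -165..155 in x, -140..260 in y. Turned by up to about 0.3 rad from the robot's axes
- carousel: jar turntable: aluminium plate, radius 130, top 42 above the bench, turning freely and endlessly about the stand's upright axis (friction about 0.03 N m; stays where left). Fixed to it, a quarter turn apart: four amber jars (48 across), one lid blue, the one across from it black, two white. Low black hub, 56 above the bench. Origin as the stand's; -x points at the blue-lidded jar
- blue_lid (a point): centre of the blue lid of the marked jar, 75 from the turntable's axis and 108 above the bench. Every lid is an upright cylinder, 38 across, from 99 to 117 above the bench; the jar below it is an upright cylinder, 48 across, from the plate (42) up to 99
- front_mark (a point): where the centre of the blue lid has to be: in line with the yellow arrow, 75 from the turntable's axis on the stand's -x side, 108 above the bench. A point in the air, fixed to the stand
- clamp (a joint): toggle clamp at the stand's left (+y), rad. 0 = closed: steel arm level, its rubber pad on the plate's rim stops it turning, red handle upright. Opens as the handle is pushed away from the turntable (to stand +y) until it lies almost level, at the stop, 1.45. No spring or latch: its weight (about 1 N at the handle) carries it shut below about 0.6 and open above about 1.0, where it stays
- clamp_grip (a point): point on the axis of the clamp's red round handle (18 across), 70 from the pivot; the red part spans 32 to 87 from the pivot, so its top is 149 above the bench when closed. The pivot is parallel to the stand's x, 165 from the turntable's axis towards stand +y, 62 above the bench, between steel cheeks (36 wide, 74 high). Open, its arm stands up to 116
- marker: a blue felt marker with a grey cap, lying flat, 130 long, 14 thick; loose, close to the right edge of the stand's board. Origin: middle of its underside
- cup: a small white mixing cup, 64 across, 60 tall; loose, close to the right edge of the stand's board. Origin: centre of its underside
- lamination: a glued-up lamination of wood strips, 260 x 55 x 22, lying on the bench to the left; loose. Origin: centre of its underside
- cartridge: a twin adhesive cartridge, white and blue, 200 x 104 x 54, lying on the bench at the far left; loose. Origin: centre of its underside
- pencil: a yellow pencil, 165 long, 7 thick, lying on the bench to the right; loose. Origin: middle of its underside
- spatula: a spatula with a wooden handle, 260 long, lying on the bench to the right; loose. Origin: middle of its underside
- glue: a white glue bottle with a yellow label and orange cap, 64 across, 150 tall, standing far right; loose. Origin: centre of its underside

How it is judged:
By the outcome, as a careful person would: the job done as asked, in the order asked, and still so for the second after the job is handed in, while the arm keeps its last pose, push and grip.
It also fails if it takes over 61 s, if anything falls off the work surface, if the arm or the gripper's body presses on something with over 40 N, if the wrist force passes 120 N, or if a joint passes its speed limit or range.

## Robot

A 6-joint arm with a two-finger parallel gripper is mounted at the origin on the work surface. World frame = base frame: x ahead of the robot, y to its left, z up, the work surface at z = 0. Lengths are in m, angles in rad, forces in N, time in s.
With the tool pointing down it reaches from about 0.3 to 0.775 m from the base axis. Payload 14.6 kg.
Tool frame: the origin (TCP) lies at the very end of the fingers, on their centre line; the grasp point (between the pads) lies 19 mm behind it; z points along the fingers, y is the line along which they close (so a half turn about z gives the same grasp; the last joint's range is limited). The gripper opens to 94 mm and grips with 3 to 60 N. Pads are 16 mm wide; open, the fingers measure 119 mm over their backs; the gripper's body (75 mm by 177 mm) begins 78 mm behind the grasp point.
Start: joints at [-1.417, 0.3, 1.521, -0, 1.321, -0.067], TCP at [0.12, -0.537, 0.205] pointing down, gripper open.
Joint ranges: [-3.03, 3.03], [-0.79, 2.21], [0.23, 2.52], [-1.04, 4.18], [0, 3.07], [-2.55, 2.55]. Speed limits (rad/s): [2.22, 2.22, 2.57, 3.14, 3.14, 3.14].

## Interface

Orientations are given as [roll, pitch, yaw] about the fixed x, y, z axes, in that order (R = Rz(yaw) Ry(pitch) Rx(roll)).
In Python, from station import status, vision, order, silhouettes gives the robot as it stands. The module is installed in compiled form; this text tells all that it offers.
- The arm moves only by the shell command python3 -m pendant 'ROWS' [FORCE]. ROWS is JSON, one flat list of numbers, 7 for each row, row after row: the shift along the tool's x, y, z in units of 500 mm (1.0 is 500 mm), then the turn, a rotation vector about the tool's x, y, z in units of 90 degrees (1.0 is 90 degrees), then the opening, from -1 (shut) to 1 (fully open). A call has 1 to 12 rows; each row is the pose to reach, as a shift and turn from the pose commanded when the call began, along the tool's axes at that moment; what a row does not reach only later rows make up. A row lasts 1/10 s, in which the tool goes at most 50 mm and 8.59 degrees, less where a joint would pass 70% of its speed; a pose out of reach is approached as far as the arm can. A call with a number of a shift or a turn outside -1 to 1 is refused whole. A call with a gripper value outside its range is refused whole. The fingers move at their own pace and stop on an object; FORCE is the grip in N (left out, the last holds). Time passes only in rows, so rows that repeat a pose let the fingers close. It gives the time, the measured TCP pose, the force, the opening and the grip force at its end, in the units of the state.
- status.get_obs(): the state, without advancing time (a new reading comes with each control period).
- vision.camera(name): name is "scene" or "top"; returns a dict with "pixels" (480x640x3 uint8, red, green, blue), "K" (3x3 intrinsics, pixels), "k1" (the pictures are not rectified: a ray, as slopes to the right and down, at radius r is drawn at 1 + k1 r^2 times it, then the intrinsics apply), "R" (3x3) and "t" (3): a world point X has camera coordinates R X + t. Camera axes: x right, y down, z forward; pixel columns grow to the right and rows downward; lengths in m; the calibration is good to about 2 mm. A picture is of the moment at which its call begins. There is no depth.
- order.hand_in(): hands the job in; it is judged then, once.
Trained networks look in a picture, given as the dict that the camera call returned (one of the last four; its "shot" number tells which), for a name from the list of things; names that differ only in an ending like _2 or _b are one class to them, and where a whole thing is asked for, a point or a joint stands for the part that bears it (a point fixed in the world has none). Each returns a list of dicts, best first, with "score" (0 to 1); they miss things now and then, are a little off and sometimes report something else, mostly with a low value. They report only what shows in the picture. A call takes as long as a camera call.
- silhouettes(target, picture): "region" (480x640 bool, what is visible of it) and "extent" ([left, top, right, bottom] in pixels, round what is visible of it).
The state is a dict: "time_s": time; "qpos": joint angles; "joint_vel": joint speeds; "tau": joint torques, N m; "ee_pos": TCP position; "eef_rot": TCP orientation; "force": force on the tool from outside, world axes, zero at the start; "moment": the same for the moment, N m; "grip_width": finger opening in m; "grip_force": force on a finger pad.
Only numpy, scipy, OpenCV 4.12 (cv2) and the standard library are available. Lean on these libraries where they do the work, as an engineer would, in place of code of your own. Each camera call takes 0.05 s, during which the arm holds its last target. There are 200 camera calls.

## Working session

There is one attempt and no reset: what is moved stays moved. The work goes in short steps, Python scripts to look and compute and a shell command to move; the robot and the scene stay as the last step left them, time stands still between calls to the robot, and variables do not carry over. Pictures are saved under pics/ and viewed, at most 10 in all, crops included, and the job is handed in when it is done.

```bash
mkdir -p pics; cat > h.py <<'E'
import numpy as np, cv2
from station import status, vision, order, silhouettes
def shot(name,fn=None):
    p=vision.camera(name)
    if fn: cv2.imwrite('pics/'+fn,p['pixels'][:,:,::-1])
    return p
def ray(p,uv):
    K=np.array(p['K']);x=(uv[0]-K[0,2])/K[0,0];y=(uv[1]-K[1,2])/K[1,1]
    rd=np.hypot(x,y);r=rd
    for _ in range(30): r=rd/(1+p['k1']*r*r)
    s=r/rd if rd>0 else 1
    R=np.array(p['R']);t=np.array(p['t'])
    return -R.T@t, R.T@np.array([x*s,y*s,1])
def atz(p,uv,z):
    c,d=ray(p,uv); return c+d*(z-c[2])/d[2]
def proj(p,X):
    c=np.array(p['R'])@X+np.array(p['t']);x,y=c[:2]/c[2];f=1+p['k1']*(x*x+y*y)
    K=np.array(p['K']);return np.array([K[0,0]*x*f+K[0,2],K[1,1]*y*f+K[1,2]])
E
python3 - <<'E'
from h import *
for n in('top','scene'):
    p=shot(n,n+'0.png'); print(n,-np.array(p['R']).T@p['t'])
    for t in('stand','carousel','blue_lid','clamp','clamp_grip'):
        for d in silhouettes(t,p)[:2]:
            ys,xs=np.nonzero(d['region']);print(t,round(d['score'],2),d['extent'],xs.mean(),ys.mean(),len(xs))
print(status.get_obs())
E
```

```text
top [ 0.36845994 -0.04651823  1.31081229]
stand 0.92 [230.6, 178.7, 405.8, 322.4] 316.20063511895466 251.56817116976418 19209
stand 0.21 [129.6, 163.7, 181.8, 247.7] 152.62095951003744 208.84722694794146 2939
carousel 0.57 [289.4, 195.5, 392.8, 296.4] 339.5697660322463 244.72457267547583 8249
blue_lid 0.71 [287.3, 193.4, 386.0, 296.1] 339.38190034196384 244.64765510503176 8188
clamp 0.66 [266.6, 242.8, 296.8, 255.7] 279.88829787234044 249.5372340425532 188
scene [1.08402325 0.96378682 0.94984886]
stand 0.76 [253.6, 200.1, 435.9, 327.6] 342.8210941350419 264.37719730573355 12174
stand 0.32 [348.9, 238.6, 367.7, 263.2] 361.22758620689655 255.1551724137931 290
carousel 0.79 [281.7, 202.4, 376.6, 278.5] 325.29732643380765 241.19900819318673 4638
blue_lid 0.84 [281.6, 196.7, 375.1, 275.1] 324.6733085176264 240.8222027589227 4567
blue_lid 0.18 [351.7, 238.4, 367.6, 265.6] 361.34767025089604 254.752688172043 279
clamp 0.84 [348.7, 238.7, 366.8, 266.0] 360.72294372294374 255.23809523809524 231
clamp_grip 0.75 [346.8, 237.0, 365.5, 267.3] 361.44827586206895 254.92758620689656 290
clamp_grip 0.54 [222.4, 160.2, 293.5, 190.8] 261.94603174603174 172.42857142857142 315
{'time_s': 0.6, 'qpos': array([-1.41657723e+00,  2.99869878e-01,  1.52102150e+00, -1.32555692e-05,
        1.32070365e+00, -6.65871839e-02]), 'joint_vel': array([ 0.00130532, -0.00075904,  0.00072874, -0.00011261,  0.00047659,
       -0.00085041]), 'tau': array([-9.36164724e-04, -5.31486225e+01, -3.52831149e+01,  7.08267186e-02,
        2.12714018e-02, -1.58209062e-06]), 'ee_pos': array([ 0.12045663, -0.53662713,  0.20545301]), 'eef_rot': array([-3.14158943e+00,  1.26566434e-05,  2.20809563e-01]), 'force': array([-0.05735764, -0.02321005, -0.88307966]), 'moment': array([-0.01154225,  0.06249152, -0.00752002]), 'grip_force': 0.0, 'grip_width': 0.0935841114430792}
```

View pics/top0.png

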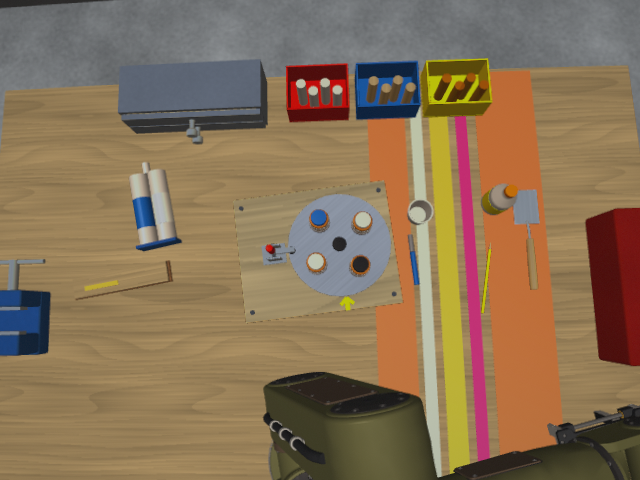

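View pics/scene0.png

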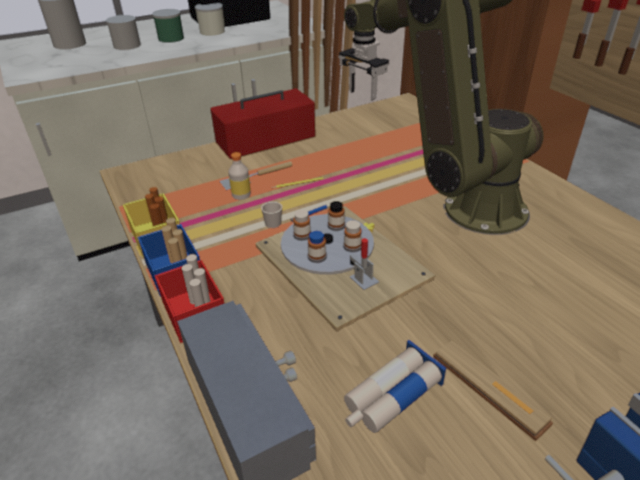

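Both pictures show the hub near (339,244) in the top view. The blue lid is at about (319,216), back-left, the arrow at (347,302), and the red handle at (270,248), upright. Next I'll measure these precisely.

```bash
cat >> h.py <<'E'
def blob(p,lo,hi,box,minS=90,minV=50):
    hsv=cv2.cvtColor(p['pixels'],cv2.COLOR_RGB2HSV)
    m=cv2.inRange(hsv,(lo,minS,minV),(hi,255,255));k=np.zeros_like(m);k[box[1]:box[3],box[0]:box[2]]=1
    n,l,s,c=cv2.connectedComponentsWithStats(m*k)
    if n<2:return None
    i=1+s[1:,4].argmax();return c[i],s[i]
E
python3 - <<'E'
from h import *
p=shot('top');q=shot('scene')
b,s=blob(p,100,125,(290,190,400,300)); print('blue top',b,s, atz(p,b,.115))
a,s=blob(p,24,33,(320,285,370,320),150); print('arrow',a,s,atz(p,a,.03))
r,s=blob(p,0,8,(250,235,300,270),120); r2=blob(p,172,180,(250,235,300,270),120)
print('red',r,s,r2, atz(p,r,.13))
qb,s=blob(q,105,125,(300,225,335,250)); print('blue sc',qb,s,atz(q,qb,.112))
g=p['pixels'].max(2); m=np.zeros_like(g); m[236:252,330:348]=(g[236:252,330:348]<60)
ys,xs=np.nonzero(m);h=(xs.mean(),ys.mean());H=atz(p,h,.055);print('hub',h,len(xs),H)
# ellipse of plate rim
A=atz(p,a,.03)-H; print('arrow dir yaw (stand -x)',np.arctan2(A[1],A[0]),np.hypot(*A[:2]))
B=atz(p,b,.117)-H;print('blue r,ang',np.hypot(*B[:2]),np.arctan2(B[1],B[0]))
for uv in[(241,208.5),(378,189.5),(252,313),(394,294)]:print(atz(p,uv,.018))
im=cv2.resize(p['pixels'][165:335,225:415],None,fx=4,fy=3.5,interpolation=cv2.INTER_CUBIC)
im=cv2.resize(p['pixels'][170:330,225:415],(760,600)[:2] if 0 else (712,600),interpolation=cv2.INTER_CUBIC)
cv2.imwrite('pics/c1.png',im[:,:,::-1])
E
```

```text
blue top [318.20526316 217.12105263] [311 210  15  16 190] [ 0.58536447 -0.01316165  0.115     ]
arrow [346.77391304 302.65217391] [340 297  15  14 115] [ 0.38171613 -0.07630435  0.03      ]
red [269.73214286 248.57142857] [266 244   8  10  56] (array([274., 250.]), array([274, 249,   1,   3,   3], dtype=int32)) [0.51134658 0.10232459 0.13      ]
blue sc [316.02739726 236.41780822] [309 231  16  12 146] [ 0.58778123 -0.00859717  0.112     ]
hub (np.float64(338.863309352518), np.float64(243.7841726618705)) 139 [ 0.52716873 -0.06111212  0.055     ]
arrow dir yaw (stand -x) -3.037521972787046 0.14624384189416387
blue r,ang 0.07509029437859308 0.6916745035078147
[0.63245615 0.19052231 0.018     ]
[ 0.67081839 -0.16786685  0.018     ]
[0.3621397  0.16366038 0.018     ]
[ 0.40012564 -0.19613227  0.018     ]
```

View pics/c1.png

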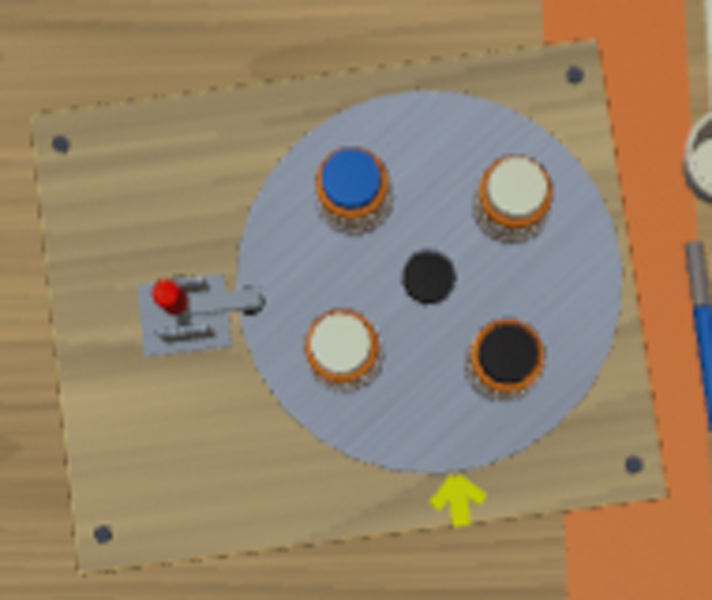

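Stand axis is near (0.5275, -0.0613) with yaw 0.105. The hub, screws, arrow and red handle all agree on this, and the blue lid radius of 75 mm also checks. The plate must turn +146.4° CCW. First I'll move the closed fingers between the turntable and the handle.

```bash
python3 -m pendant '[0.3,-0.3,-0.2,0,0,-0.463,-1, 0.3,-0.3,-0.2,0,0,-0.463,-1, 0.3,-0.3,-0.2,0,0,-0.463,-1, 0.3,-0.3,-0.2,0,0,-0.463,-1, 0.62,-0.605,-0.2,0,0,-0.926,-1, 0.62,-0.605,-0.2,0,0,-0.926,-1, 0.62,-0.605,-0.2,0,0,-0.926,-1, 0.62,-0.605,-0.2,0,0,-0.926,-1, 0.62,-0.605,-0.2,0,0,-0.926,-1, 0.62,-0.605,-0.2,0,0,-0.926,-1, 0.62,-0.605,-0.2,0,0,-0.926,-1, 0.62,-0.605,-0.2,0,0,-0.926,-1]' 10
cat >> h.py <<'E'
def to(d,z,yaw=None,s=0):
    "shift from current pose to stand (s,d), z, in tool units"
    from scipy.spatial.transform import Rotation as Ro
    o=status.get_obs();R=Ro.from_euler('xyz',o['eef_rot']).as_matrix()
    c,sn=np.cos(.105),np.sin(.105)
    X=np.array([.5275+c*s-sn*d,-.0613+sn*s+c*d,z])
    print('rows',np.round(R.T@(X-o['ee_pos'])/.5,4),'turnz',None if yaw is None else -(yaw-o['eef_rot'][2])/(np.pi/2),o['eef_rot'],o['force'])
E
python3 -c "
from h import *
to(.130,.25,1.676);to(.130,.122,1.676)"
```

```text
time_s: 1.9
ee_pos: [0.3565, -0.1739, 0.3054]
eef_rot: [-3.141, 0.0, 1.672]
force: [-0.7, -0.1, 0.7]
grip_width: 0.0021
grip_force: 0.0
rows [0.4496 0.362  0.1107] turnz -0.0026731815534998963 [-3.14147505e+00  6.22351204e-05  1.67180098e+00] [-0.68676677 -0.05553529  0.69896951]
rows [0.4497 0.3621 0.3667] turnz -0.0026731815534998963 [-3.14147505e+00  6.22351204e-05  1.67180098e+00] [-0.68676677 -0.05553529  0.69896951]
```

```bash
python3 -m pendant '[0.45,0.362,0,0,0,0,-1, 0.45,0.362,0,0,0,0,-1, 0.45,0.362,0,0,0,0,-1, 0.45,0.362,0,0,0,0,-1, 0.45,0.362,0,0,0,0,-1, 0.45,0.362,0,0,0,0,-1, 0.45,0.362,0.1,0,0,0,-1, 0.45,0.362,0.2,0,0,0,-1, 0.45,0.362,0.28,0,0,0,-1, 0.45,0.362,0.33,0,0,0,-1, 0.45,0.362,0.367,0,0,0,-1, 0.45,0.362,0.367,0,0,0,-1]'
python3 -c "
from h import *
shot('scene','s1.png');p=shot('scene');im=cv2.resize(p['pixels'][180:300,270:430],(800,600),interpolation=cv2.INTER_CUBIC);cv2.imwrite('pics/s1.png',im[:,:,::-1])
to(.130,.122,1.676)"
```

```text
time_s: 3.1
ee_pos: [0.5122, 0.0675, 0.1196]
eef_rot: [-3.137, -0.0, 1.671]
force: [0.2, -0.1, -0.7]
grip_width: 0.0005
grip_force: 0.0
rows [-0.0002  0.0006  0.0011] turnz -0.002511992569714606 [3.14141652e+00 1.78454397e-05 1.67205417e+00] [ 0.24545427 -0.1417596   0.83317889]
```

View pics/s1.png

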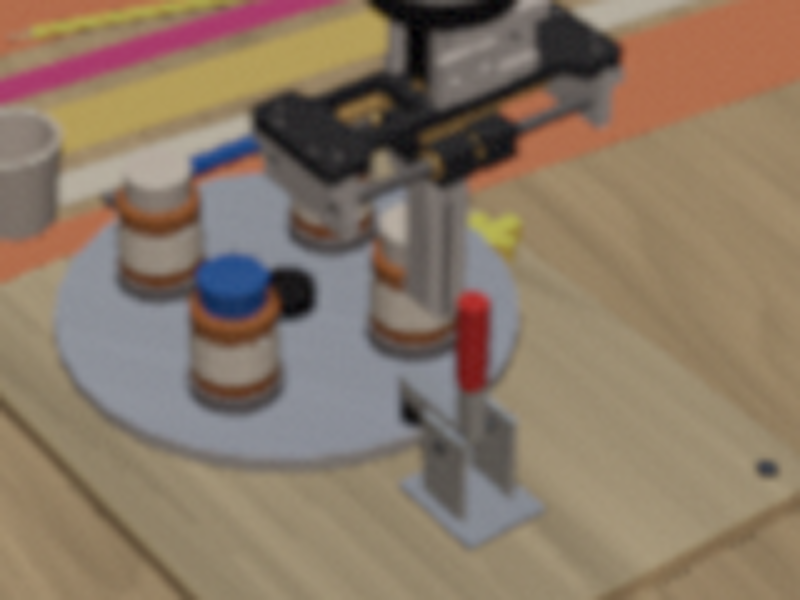

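The fingers are in place between the plate and the red handle, which is upright at about (472,340) in the crop. Pushing along the arc.

```bash
python3 -m pendant '[0.025,0,0,0,0,0,-1, 0.045,0,0,0,0,0,-1, 0.065,0,0.001,0,0,0,-1, 0.082,0,0.003,0,0,0,-1, 0.098,0,0.007,0,0,0,-1, 0.114,0,0.014,0,0,0,-1, 0.13,0,0.025,0,0,0,-1, 0.145,0,0.04,0,0,0,-1, 0.154,0,0.05,0,0,0,-1, 0.162,0,0.06,0,0,0,-1, 0.168,0,0.07,0,0,0,-1, 0.17,0,0.076,0,0,0,-1]'
python3 -c "
from h import *
p=shot('scene');im=cv2.resize(p['pixels'][200:300,300:433],(798,600),interpolation=cv2.INTER_CUBIC);cv2.imwrite('pics/s2.png',im[:,:,::-1])
to(.215,.084,1.676)"
```

```text
time_s: 4.4
ee_pos: [0.5042, 0.1538, 0.0834]
eef_rot: [-3.141, 0.0, 1.675]
force: [0.4, -0.8, -0.7]
grip_width: 0.0006
grip_force: 0.0
rows [-0.0025  0.0016 -0.0018] turnz -0.0003695683426403577 [-3.14071933e+00  8.76955496e-05  1.67541948e+00] [ 0.54071341  0.33885948 -0.36168728]
```

View pics/s2.png

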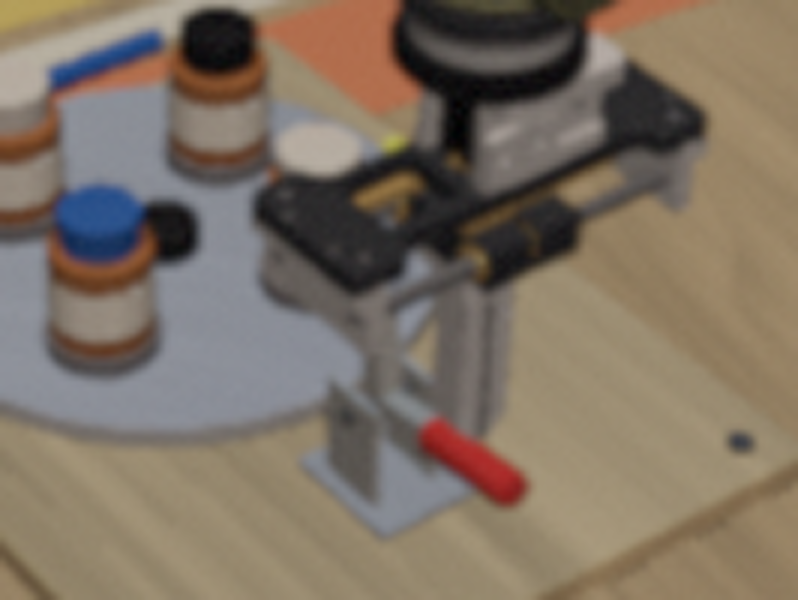

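The clamp is open, with the red handle lying almost level at about (475,465) in the crop. Retreating up, then over the blue jar.

```bash
python3 -m pendant '[0,0,-0.1,0,0,0,-1, 0,0,-0.2,0,0,0,-1, 0,0,-0.25,0,0,0,-1]'; python3 -c "
from h import *
p=shot('scene');print(blob(p,105,125,(300,225,335,250)))
to(.0415,.20,.692,.0624)"
```

```text
time_s: 4.75
ee_pos: [0.5053, 0.1536, 0.2133]
eef_rot: [3.137, -0.001, 1.675]
force: [-0.0, -0.1, 0.8]
grip_width: 0.0005
grip_force: 0.0
(array([316.05442177, 236.45578231]), array([309, 231,  16,  12, 147], dtype=int32))
rows [-0.3493  0.1222  0.0325] turnz 0.625886814609697 [ 3.13298636e+00 -1.08438370e-03  1.67514071e+00] [0.12562173 0.06840641 3.74221013]
```

```bash
python3 -m pendant '[-0.35,0.123,0,0,0,0.627,0.6, -0.35,0.123,0,0,0,0.627,0.6, -0.35,0.123,0,0,0,0.627,0.6, -0.35,0.123,0,0,0,0.627,0.6, -0.35,0.123,0,0,0,0.627,0.6, -0.35,0.123,0,0,0,0.627,0.6, -0.35,0.123,0,0,0,0.627,0.6, -0.35,0.123,0,0,0,0.627,0.6, -0.35,0.123,0,0,0,0.627,0.6]'; python3 -c "
from h import *
p=shot('scene')
to(.0415,.066,.692,.0624)"
```

```text
time_s: 5.7
ee_pos: [0.5837, -0.0141, 0.2088]
eef_rot: [-3.142, 0.0, 0.693]
force: [-0.0, -0.9, -0.1]
grip_width: 0.0687
grip_force: 0.0
rows [0.003  0.001  0.2857] turnz 0.0006540226240450222 [-3.14156021e+00  6.49877085e-05  6.93027336e-01] [-0.02651112 -0.01157596  0.82094842]
```

```bash
python3 -m pendant '[0.003,0.001,0.08,0,0,0,0.6, 0.003,0.001,0.16,0,0,0,0.6, 0.003,0.001,0.22,0,0,0,0.6, 0.003,0.001,0.265,0,0,0,0.6, 0.003,0.001,0.286,0,0,0,0.6, 0.003,0.001,0.286,0,0,0,0.6, 0.003,0.001,0.286,0,0,0,-1, 0.003,0.001,0.286,0,0,0,-1, 0.003,0.001,0.286,0,0,0,-1, 0.003,0.001,0.286,0,0,0,-1, 0.003,0.001,0.286,0,0,0,-1]' 25; python3 -c "
from h import *
p=shot('top','t3.png');im=cv2.resize(p['pixels'][170:330,225:415],(712,600),interpolation=cv2.INTER_CUBIC);cv2.imwrite('pics/t3.png',im[:,:,::-1])
to(.0415,.066,.692,.0624)"
```

```text
time_s: 6.85
ee_pos: [0.5856, -0.0135, 0.0667]
eef_rot: [3.141, -0.001, 0.69]
force: [-0.2, -0.7, 5.5]
grip_width: 0.048
grip_force: 25.0
rows [-0.0006 -0.0005  0.0014] turnz -0.0009457516551270276 [ 3.14072066e+00 -8.44033451e-04  6.90514417e-01] [-1.50244628 -0.44837205  6.58565879]
```

View pics/t3.png

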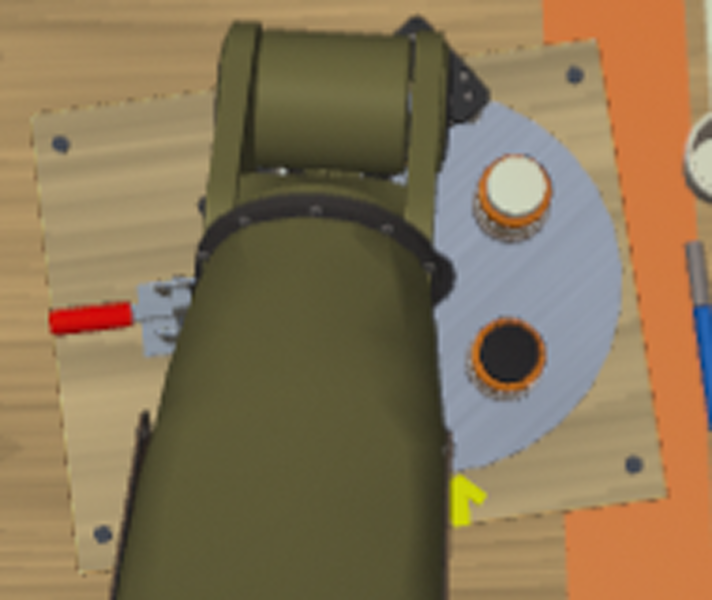

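The blue jar is gripped (48 mm opening) and the clamp lies open at (90,317). Turning 36° along the circle.

```bash
python3 -m pendant '[-0.0002,-0.0079,0,0,0,-0.0333,-1, -0.0008,-0.0157,0,0,0,-0.0667,-1, -0.0018,-0.0235,0,0,0,-0.1,-1, -0.0033,-0.0312,0,0,0,-0.1333,-1, -0.0051,-0.0388,0,0,0,-0.1667,-1, -0.0073,-0.0464,0,0,0,-0.2,-1, -0.01,-0.0538,0,0,0,-0.2333,-1, -0.013,-0.061,0,0,0,-0.2667,-1, -0.0163,-0.0681,0,0,0,-0.3,-1, -0.0201,-0.075,0,0,0,-0.3333,-1, -0.0242,-0.0817,0,0,0,-0.3667,-1, -0.0286,-0.0882,0,0,0,-0.4,-1]'; cat > a.py <<'E'
from h import *
import time
shot('scene');o=status.get_obs();d=o['ee_pos'][:2]-[.5275,-.0613]
a=np.arctan2(d[1],d[0])%(2*np.pi)
print('r',np.hypot(*d),'ang',a,'yaw',o['eef_rot'][2]%(2*np.pi),'to go deg',np.degrees(np.pi+.105-a),'z',o['ee_pos'][2],'f',o['force'],o['grip_width'])
to(0,.066,3.2466,-.075)
E
python3 a.py
```

```text
time_s: 8.1
ee_pos: [0.5459, 0.011, 0.0667]
eef_rot: [3.141, 0.001, 1.32]
force: [-5.5, -5.1, 9.8]
grip_width: 0.0477
grip_force: 25.0
r 0.07459501028354526 ang 1.3270386213777468 yaw 1.324011718423991 to go deg 109.98234459306953 z 0.0667105670892444 f [-5.60638808 -5.20438494  7.2971707 ] 0.04759492053559581
rows [-0.2009 -0.1404  0.0016] turnz -1.2239577141734983 [-3.14157260e+00  7.44879760e-04  1.32401172e+00] [-5.60638808 -5.20438494  7.2971707 ]
```

```bash
python3 -m pendant '[-0.0002,-0.0079,0,0,0,-0.0333,-1, -0.0008,-0.0157,0,0,0,-0.0667,-1, -0.0018,-0.0235,0,0,0,-0.1,-1, -0.0033,-0.0312,0,0,0,-0.1333,-1, -0.0051,-0.0388,0,0,0,-0.1667,-1, -0.0073,-0.0464,0,0,0,-0.2,-1, -0.01,-0.0538,0,0,0,-0.2333,-1, -0.013,-0.061,0,0,0,-0.2667,-1, -0.0163,-0.0681,0,0,0,-0.3,-1, -0.0201,-0.075,0,0,0,-0.3333,-1, -0.0242,-0.0817,0,0,0,-0.3667,-1, -0.0286,-0.0882,0,0,0,-0.4,-1]'; python3 a.py
python3 -m pendant '[-0.0002,-0.0079,0,0,0,-0.0333,-1, -0.0008,-0.0157,0,0,0,-0.0667,-1, -0.0018,-0.0235,0,0,0,-0.1,-1, -0.0033,-0.0312,0,0,0,-0.1333,-1, -0.0051,-0.0388,0,0,0,-0.1667,-1, -0.0073,-0.0464,0,0,0,-0.2,-1, -0.01,-0.0538,0,0,0,-0.2333,-1, -0.013,-0.061,0,0,0,-0.2667,-1, -0.0163,-0.0681,0,0,0,-0.3,-1, -0.0201,-0.075,0,0,0,-0.3333,-1, -0.0242,-0.0817,0,0,0,-0.3667,-1, -0.0286,-0.0882,0,0,0,-0.4,-1]'; python3 a.py
```

```text
time_s: 9.35
ee_pos: [0.4997, 0.008, 0.0667]
eef_rot: [-3.141, 0.001, 1.948]
force: [-4.7, -5.5, 9.7]
grip_width: 0.0476
grip_force: 25.0
r 0.07463983570390542 ang 1.9574815781874606 yaw 1.9519621997187624 to go deg 73.86062394412448 z 0.06669727038259683 f [-4.09848298 -3.91979883  7.68239709] 0.047340501176084904
rows [-0.1084 -0.1435  0.0015] turnz -0.8241920217135077 [-3.14134242e+00  7.39066169e-04  1.95196220e+00] [-4.09848298 -3.91979883  7.68239709]
time_s: 10.6
ee_pos: [0.4637, -0.0215, 0.0666]
eef_rot: [-3.141, -0.0, 2.577]
force: [-9.2, -3.9, 13.0]
grip_width: 0.0476
grip_force: 25.0
r 0.07521046676986655 ang 2.5893012390815233 yaw 2.580152417945417 to go deg 37.660023961507825 z 0.06665096136273091 f [-8.15840928 -2.6148173  11.79811192] 0.04757209452914331
rows [-0.0325 -0.0914  0.0014] turnz -0.4242737079825136 [-3.14064683e+00 -2.06372776e-04  2.58015242e+00] [-8.15840928 -2.6148173  11.79811192]
```

```bash
python3 -m pendant '[-0.0002,-0.0079,0,0,0,-0.0333,-1, -0.0008,-0.0157,0,0,0,-0.0667,-1, -0.0018,-0.0235,0,0,0,-0.1,-1, -0.0033,-0.0312,0,0,0,-0.1333,-1, -0.0051,-0.0388,0,0,0,-0.1667,-1, -0.0073,-0.0464,0,0,0,-0.2,-1, -0.01,-0.0538,0,0,0,-0.2333,-1, -0.013,-0.061,0,0,0,-0.2667,-1, -0.0163,-0.0681,0,0,0,-0.3,-1, -0.0201,-0.075,0,0,0,-0.3333,-1, -0.0242,-0.0817,0,0,0,-0.3667,-1, -0.0286,-0.0882,0,0,0,-0.4,-1]'; python3 a.py; python3 -c "
from h import *
p=shot('top');q=shot('scene')
cv2.imwrite('pics/f.png',np.hstack([cv2.resize(x,(400,400),interpolation=cv2.INTER_CUBIC) for x in (p['pixels'][175:325,235:405],q['pixels'][190:300,270:400])])[:,:,::-1])"
```

```text
time_s: 11.85
ee_pos: [0.4518, -0.0667, 0.0666]
eef_rot: [-3.141, -0.002, -3.078]
force: [-11.4, -7.0, 14.4]
grip_width: 0.0477
grip_force: 25.0
r 0.0759089720739539 ang 3.2183874384718485 yaw 3.2085565005150145 to go deg 1.6160397865168104 z 0.06662823748421455 f [-12.00429203  -6.16538539  15.71783499] 0.047589916358563536
rows [-0.0019 -0.0042  0.0013] turnz -4.0242192439821975 [-3.14049053e+00 -1.55098200e-03 -3.07462881e+00] [-12.00429203  -6.16538539  15.71783499]
```

View pics/f.png

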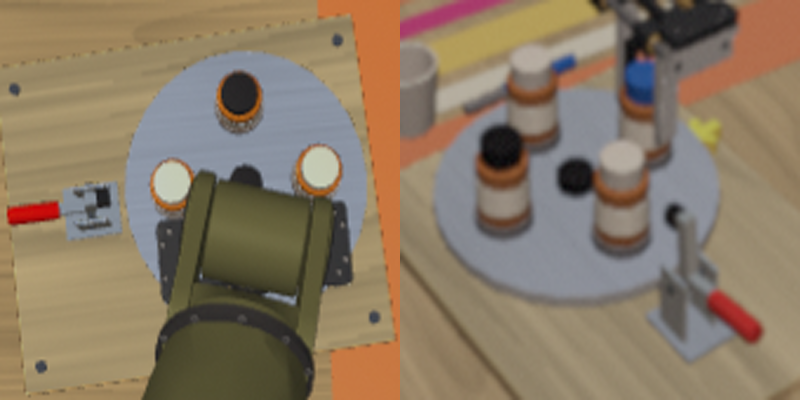

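The blue jar is almost at the arrow, with the black lid at the back around (238,92) and the clamp open. I'll make the last 2° move, then measure the plate angle from the three visible lids.

```bash
python3 -m pendant '[-0.001,-0.0021,0,0,0,-0.012,-1, -0.0019,-0.0042,0,0,0,-0.024,-1, -0.0019,-0.0042,0,0,0,-0.024,-1, -0.0019,-0.0042,0,0,0,-0.024,-1, -0.0019,-0.0042,0,0,0,-0.024,-1]' 40; python3 a.py; cat > m.py <<'E'
from h import *
p=shot('top');px=p['pixels'].astype(int)
H=np.array([.5272,-.0612])
def lid(m,ang):
    X=np.r_[H+.075*np.array([np.cos(ang),np.sin(ang)]),.117];u=proj(p,X)
    k=np.zeros(m.shape,np.uint8);cv2.circle(k,tuple(int(round(v)) for v in u),11,1,-1)
    n,l,s,c=cv2.connectedComponentsWithStats(m.astype(np.uint8)*k);i=1+s[1:,4].argmax()
    W=atz(p,c[i],.117)[:2];d=W-H
    print('lid',c[i],s[i],'r',np.hypot(*d),'ang',np.degrees(np.arctan2(d[1],d[0])));return W
g=px.max(2);w=(px.min(2)>165)
k=lid(g<60,.105);a=lid(w,.105+np.pi/2);b=lid(w,.105-np.pi/2)
v=a-b;print('white-white normal deg',np.degrees(np.arctan2(-v[0],v[1])),'centre of whites',(a+b)/2,'want',np.degrees(.105))
E
python3 m.py
```

```text
time_s: 12.5
ee_pos: [0.4523, -0.0684, 0.0666]
eef_rot: [-3.141, -0.003, -3.042]
force: [-17.3, -7.0, 18.9]
grip_width: 0.0475
grip_force: 40.0
r 0.07554167447528455 ang 3.235749445986436 yaw 3.2409490986106912 to go deg 0.6212700320565266 z 0.06658581762640649 f [-16.64904603  -6.66040483  18.39956897] 0.04742504677433699
rows [-0.0011 -0.0016  0.0012] turnz -4.003597475556133 [-3.14126784e+00 -2.99669442e-03 -3.04223621e+00] [-16.64904603  -6.66040483  18.39956897]
lid [335.76571429 209.96      ] [329 203  15  15 175] r 0.0740246593337579 ang 4.2804935203823495
lid [307.58536585 243.39634146] [301 237  15  14 164] r 0.07500875031950895 ang 93.55911724540759
lid [370.63354037 236.88819876] [364 230  15  14 161] r 0.07510264984409103 ang -85.22956276416674
white-white normal deg 4.165156114602821 centre of whites [ 0.5279947 -0.0611892] want 6.016056848873644
```

By the lids the plate is at 4.2°, and the stand yaw is 6.0°, so about 1.8° remains.

```bash
python3 -m pendant '[0.001,-0.0024,0,0,0,-0.01,-1, 0.002,-0.0047,0,0,0,-0.02,-1, 0.002,-0.0047,0,0,0,-0.02,-1, 0.002,-0.0047,0,0,0,-0.02,-1, 0.002,-0.0047,0,0,0,-0.02,-1]'; python3 a.py;python3 m.py; python3 -c "
from h import *
p=shot('top')
a,s=blob(p,24,33,(320,285,370,320),150);print('arrow',a,s)
q=shot('scene');b=blob(q,105,125,(330,195,375,235));print('blue',b, atz(q,b[0],.112))"
```

```text
time_s: 13.1
ee_pos: [0.4525, -0.0708, 0.0666]
eef_rot: [-3.141, -0.001, -3.011]
force: [-7.6, -5.3, 11.4]
grip_width: 0.0475
grip_force: 40.0
r 0.07562452534487683 ang 3.267754319400056 yaw 3.272309886493231 to go deg -1.2124741383943434 z 0.06659207775373874 f [-7.79261445 -5.83252682 11.65788074] 0.04742832127476048
rows [-0.0013  0.0032  0.0012] turnz -3.9836325779130823 [-3.14099687e+00 -7.04962994e-04 -3.01087542e+00] [-7.79261445 -5.83252682 11.65788074]
lid [334.65536723 210.00564972] [328 203  15  15 177] r 0.07424706032583583 ang 6.326000681037267
lid [307.69090909 244.41818182] [301 238  15  14 165] r 0.07500855743716997 ang 95.43568760196692
lid [370.5    235.9125] [364 229  14  14 160] r 0.07511788259738787 ang -83.43644255602159
white-white normal deg 6.000033205238307 centre of whites [ 0.52794047 -0.06117714] want 6.016056848873644Traceback (most recent call last):
  File "<string>", line 4, in <module>
    a,s=blob(p,24,33,(320,285,370,320),150);print('arrow',a,s)
    ^^^
TypeError: cannot unpack non-iterable NoneType object
```

By the lids the plate is at 6.0°, matching the stand yaw from both the arrow and the screws. The jar is gripped at 40 N and the clamp is open.

```bash
python3 -m pendant '[0,0,0,0,0,0,-1, 0,0,0,0,0,0,-1, 0,0,0,0,0,0,-1]' && python3 m.py | tail -1 && python3 -c "
from station import order
print(order.hand_in())"
```

```text
time_s: 13.55
ee_pos: [0.4525, -0.0708, 0.0666]
eef_rot: [-3.141, -0.001, -3.011]
force: [-7.8, -4.4, 11.6]
grip_width: 0.0475
grip_force: 40.0
white-white normal deg 5.965734895148542 centre of whites [ 0.5279878  -0.06119774] want 6.016056848873644
the job is handed in; nothing more can be done
None
```

The job is handed in: the clamp is swung back and stays open, and the blue-lidded jar is at the front, within about 0.1° of the arrow line by camera, with the gripper still holding it at 40 N (the arm's own position reading differs by about 1.2°).

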